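# Hang up the smoother, unlatch the card press and hold it open

### The arm

A 6-joint arm with a two-finger parallel gripper is mounted at the origin on the work surface. World frame = base frame: x ahead of the robot, y to its left, z up, the work surface at z = 0. Lengths are in m, angles in degrees, forces in N, time in s.
With the tool pointing down it reaches from about 0.4 to 0.825 m from the base axis. Payload 7 kg.
Tool frame: the origin (TCP) lies on the centre line of the jaws, within the pads' length; the fingertips stand 8 mm ahead of it and the grasp point (between the pads) lies 11 mm behind it; z points along the fingers, y is the line along which they close (so a half turn about z gives the same grasp; the last joint's range is limited). The gripper opens to 88 mm and grips with 3 to 60 N. Pads are 19 mm wide; open, the fingers measure 130 mm over their backs; the gripper's body (78 mm by 193 mm) begins 47 mm behind the grasp point.
Start: joints at [-48.352, 20.546, 0.682, 0, -70.136, -16.507], TCP at [0.287, -0.611, 0.235] pointing down, gripper open.
Joint ranges: [-176.03, 176.03], [-82.01, 121.73], [-58.28, 71.71], [-173.87, 95.51], [-174.79, -0.11], [-173.66, 173.66]. Speed limits (degrees/s): [136.94, 136.94, 172.46, 180, 180, 180].

### API

Orientations are given as [roll, pitch, yaw] about the fixed x, y, z axes, in that order (R = Rz(yaw) Ry(pitch) Rx(roll)).
In Python, from plant import r gives the robot as it stands.
- The arm moves only by the tool carry_out, never from a script. Its argument "targets" is a list of rows, each a list of 6 numbers: the shift along the tool's x, y, z scaled (see below), then the turn, a rotation vector about the tool's x, y, z scaled (see below). A call has 1 to 5 rows; each row shifts and turns the commanded pose from where the row before left it, along the tool's axes as they then stand; what a row does not reach is not made up. The controller multiplies each number of a shift by 0.5 m and each number of a turn by 60 degrees. A row lasts 1/8 s, in which the tool goes at most 62.5 mm and 10.7 degrees, less where a joint would pass 70% of its speed; a pose out of reach is approached as far as the arm can. A call with a number of a shift or a turn outside -1 to 1 is refused whole. A call with a gripper value outside its range is refused whole. "hand" is the opening, from 0 (shut) to 1 (fully open), set as the call begins (left out, the last holds). The fingers move at their own pace and stop on an object; "squeeze" is the grip in N (left out, the last holds). Time passes only in rows, so rows that do not move let the fingers close. It gives the time, the measured TCP pose, the force, the opening and the grip force at its end, in the units of the state.
- r.get_state(): the state, without advancing time (a new reading comes with each control period).
- r.capture(name): name is "scene" or "top" or "wrist"; returns the picture (480x640x3 uint8, red, green, blue); there is no depth.
- r.camera_info(name): a dict with "K" (3x3 intrinsics, pixels), "eye" and "attitude" of the camera in the world. Camera axes: x right, y down, z forward; pixel columns grow to the right and rows downward; lengths in m; the calibration is good to about 2 mm. The wrist camera is an equidistant fisheye: a pixel r from the principal point sees the ray r / f radians off the axis. A picture is of the moment at which its call begins: read the wrist's pose just before it. camera_info takes no time and is no camera call; for the wrist camera it gives the pose at the moment of the call.
- r.close_job(): hands the job in; it is judged then, once.
The state is a dict: "time_s": time; "joints": joint angles; "qd": joint speeds; "joint_torque": joint torques, N m; "tcp_pos": TCP position; "eef_rot": TCP orientation; "contact_force": force on the tool from outside, world axes, zero at the start; "moment": the same for the moment, N m; "gripper_width": finger opening in m; "gripper_force": force on a finger pad.
Only numpy, scipy, OpenCV 4.12 (cv2) and the standard library are available. Lean on these libraries where they do the work, as an engineer would, in place of code of your own. Each camera call takes 0.05 s, during which the arm holds its last target. There are 200 camera calls.

### The job

The card smoother has been left on top of the card press: hang it by its hole on the post of the round wooden stand and let it lie flat there. Then take the press's black latch knob, pull it sideways against its spring until the latch is clear of the ball, and lift the lid by it until the lid's nose is at least 10 cm above the ball. Finish while still holding the lid raised and still in the gripper, so that the cards can be taken out; knock nothing else on the table about.

Things in the scene. Friction and masses are not known exactly. Their poses are not given: they have to be found in the camera images.
- press: Card press, fixed: grey base 330 x 170 mm; hinged aluminium lid, its tongue ending in a dark coupler (nose) locked over a steel ball. Origin: on the table under the ball; x runs to the hinge, y to the side where the latch knob sticks out. Lid plate: x 65 to 265 mm, 150 wide, top 44 mm above the table; tongue 34 wide to x = -20; coupler 50 x 36 mm, top 56 mm high.
- ball (a point): Centre of the ball of the fixed ball stud, 38 mm above the table at the press's origin. A flat shoulder 13 mm in radius lies under the ball.
- nose (a point): Point on the lid's coupler that coincides with the ball centre while the lid is shut; it rises with the lid.
- press_hinge (a point): Point on the hinge axis, fixed: 270 mm from the ball along the press's x, 39 mm high. The axis runs along the press's y.
- press_lid (a joint): Opening angle of the lid (rad): 0 shut (the start), stop at 1.2. Opening lifts the nose in an arc of radius 270 mm about the hinge, 0.4 rad lifts it 105 mm. The lid weighs about 0.6 kg and falls shut when let go. While shut it is locked by the latch.
- latch_knob (a point): Centre of the latch knob: black upright disc, 32 mm across, 10 thick, flat faces along the press's +y and -y; 54.5 mm from the ball on the press's +y side, 85 mm above the table while shut. Beside it nothing is higher than 57 mm, so it is pinched from above across its thickness; it may turn between the pads as the lid swings.
- latch (a joint): How far the latch is pulled out (m) along the press's +y, away from the ball: 0 in (the start), stop at 0.018. Spring: about 4 N at 0, 10.5 N at the stop. Its jaw grips under the ball's shoulder: the lid rises only while the latch is out by more than 7 mm. It rides on the lid: the lid is lifted by the knob while kept pulled out.
- smoother: Card smoother, loose, about 0.16 kg: flat steel plate 130 x 46 x 6 mm with a wooden handle rib on top (64 long along x, 14 wide, its top 32 mm above the plate's underside) and a round 18 mm hole through the plate near one end. Origin: centre of the plate's underside; x along the plate towards the hole, z up. It starts flat on the press lid, turned any way.
- smoother_eye (a point): Centre of the smoother's hole, 48 mm from its origin along +x, at half the plate's thickness (3 mm).
- smoother_grip (a point): Point in the handle rib 20 mm above the underside, 18 mm from the origin towards -x (66 mm from the hole): grip the rib here across its 14 mm width (the smoother's y).
- stand: Round wooden stand, fixed: disc 160 mm in diameter, 20 mm thick, with one upright steel post in its centre, 10 mm in diameter and tapered at the tip. Origin: centre of its underside on the table. It stands on one side of the press, the ivory caddy on the other.
- post_tip (a point): Tip of the stand's post, 61 mm above the table (41 mm above the disc).
- cup: Bystander: white paper cup, 72 mm wide, 95 high; origin under its centre.
- glue: Bystander: amber glue bottle, 38 mm wide, 100 high; origin under its centre.
- glitter: Bystander: green glitter glue bottle, 36 mm wide, 85 high; origin under its centre.
- marker_a: Bystander: white marker pen lying in front of the press, 125 x 12 mm, 12 high; origin under its centre.
- marker_b: Bystander: grey marker pen lying, 125 x 12 mm, 12 high; origin under its centre.
- tape: Bystander: cardboard tape ring lying flat, 90 mm wide, 24 high; origin under its centre.
- paint_jar: Bystander: clear jar with white cap, 56 mm wide, 70 high; origin under its centre.
- caddy: Bystander, fixed: ivory open box 120 x 160 x 60 mm with pens (to 106 mm high) and a small bottle in it; origin under its centre.
Things that resemble listed ones, but are neither listed nor needed, are in the scene too. There is more than one size of the smoother; the job needs the middle-sized.

How it is judged (in metres and radians):
On the way, in this order (a step that is already met when the one before it is completed fails the run):
1. the smoother lies flat on the stand, hung by its hole on the post and let go, the press still shut (horizontal distance between smoother_eye and post_tip below 0.009 m and z of smoother_eye in the frame of stand below 0.034 m and angle between smoother's own z axis and vertical below 0.15 rad and contact force between smoother and the fingers below 0.1 N and linear speed of smoother below 0.03 m/s and value of joint press_lid below 0.05 rad), for 0.2 s.
2. the latch is pulled out clear of the ball by the gripper while the lid is still down (value of joint latch above 0.007 m and value of joint press_lid below 0.06 rad and contact force between press and the fingers above 1 N), for 0.05 s.
At the end, for the whole second after the job is handed in: The gripper holds the lid still (under 0.1 rad/s, finger force over 1 N, the smoother not touching the press) with its nose over 95 mm above the ball, and the smoother lies flat (within 0.15 rad) and at rest on the stand, hole around the post (centres within 9 mm), not touched by the fingers (horizontal distance between smoother_eye and post_tip below 0.009 m and z of smoother_eye in the frame of stand below 0.034 m and angle between smoother's own z axis and vertical below 0.15 rad and contact force between smoother and the fingers below 0.1 N and linear speed of smoother below 0.03 m/s and z of nose in the frame of ball above 0.095 m and velocity of joint press_lid between -0.1 and 0.1 rad/s and contact force between press and the fingers above 1 N and contact force between press and smoother below 0.1 N); the arm keeps its last pose, push and grip.
It fails at once if the lid is raised while the smoother is not on its post (value of joint press_lid above 0.1 rad and horizontal distance between smoother_eye and post_tip above 0.03 m).
It fails at once if a bystander is shifted by more than 3 cm or tipped over (distance of any of cup, glue, glitter, marker_a, marker_b, tape, paint_jar from where it was at the start of the episode above 0.03 m or angle between any of cup, glue, glitter, marker_a, marker_b, tape, paint_jar's own z axis and vertical above 0.6 rad).
It also fails if it takes over 58 s, if anything falls off the work surface, if the arm or the gripper's body presses on something with over 40 N, if the wrist force passes 120 N, or if a joint passes its speed limit or range.

## Working session

There is one attempt and no reset: what is moved stays moved. The work goes in short steps, Python scripts to look and compute and a tool call to move; the robot and the scene stay as the last step left them, time stands still between calls to the robot, and variables do not carry over. Pictures are saved under pics/ and viewed, at most 12 in all, crops included, and the job is handed in when it is done.

Besides the shell and the picture viewer there is one more tool, called after "Request:" as a command line: name --pt "numbers of a row" for each row, then --argument value for the rest. carry_out: Moves the arm, as the interface text tells. Its arguments: {"type":"object","properties":{"targets":{"type":"array","items":{"type":"array","items":{"type":"number","minimum":-1,"maximum":1}}},"hand":{"type":"number"},"squeeze":{"type":"number"}},"required":["targets"]}

```bash
mkdir -p pics; python3 - <<'E'
from plant import r
import cv2
for n in("scene","top"):
    im=r.capture(n); cv2.imwrite(f"pics/{n}0.png",im[:,:,::-1]); c=r.camera_info(n); print(n,c)
print(r.camera_info("wrist")); print(r.get_state())
E
```

```text
scene {'K': array([[456.09378984,   0.        , 315.31695734],
       [  0.        , 456.09378984, 242.81059979],
       [  0.        ,   0.        ,   1.        ]]), 'eye': array([ 1.1982255 , -0.17915102,  0.92342911]), 'attitude': array([-140.04814971,    0.91627798,   72.17897373])}
top {'K': array([[434.83223688,   0.        , 316.23778537],
       [  0.        , 434.83223688, 246.62332952],
       [  0.        ,   0.        ,   1.        ]]), 'eye': array([3.29534367e-01, 7.57505415e-04, 9.80345114e-01]), 'attitude': array([-169.07553594,    0.63613792,  -88.55686874])}
{'K': array([[371.64829954,   0.        , 314.31504432],
       [  0.        , 371.64829954, 239.40722342],
       [  0.        ,   0.        ,   1.        ]]), 'eye': array([ 0.21031993, -0.6464244 ,  0.38558957]), 'attitude': array([ 1.61962806e+02, -9.23723607e-02,  1.15205794e+02])}
{'time_s': 0.1, 'joints': array([-4.83533669e+01,  2.05887133e+01,  6.37896983e-01, -1.61517824e-02,
       -7.01365450e+01, -1.65077623e+01]), 'qd': array([ 0.05856618, -0.09511034, -0.02536808,  0.18684664, -0.10935894,
       -0.07647415]), 'joint_torque': array([-2.51017591e-04, -5.84162593e+01,  2.93749666e+01,  7.01551884e+00,
        1.01536280e-02, -7.26543817e-05]), 'tcp_pos': array([ 0.28653829, -0.61068265,  0.2336972 ]), 'eef_rot': array([ 1.79911925e+02, -1.02668541e-02, -1.54866621e+02]), 'contact_force': array([-0.44921682, -0.13638902,  0.54153645]), 'moment': array([-0.01748819,  0.02732902,  0.03493111]), 'gripper_force': 0.0, 'gripper_width': 0.08756854685923329}
```

View pics/top0.png

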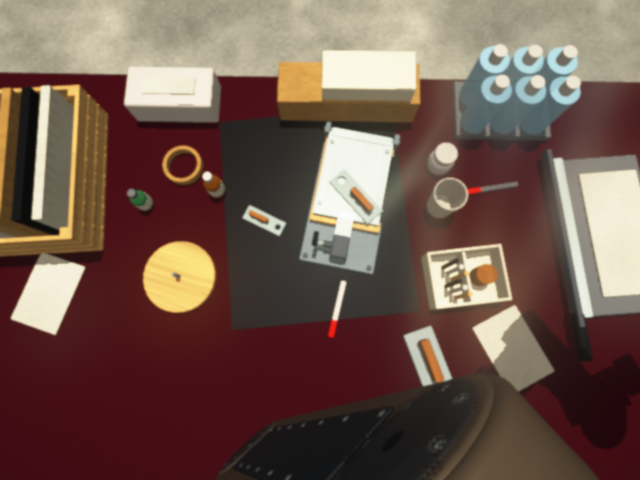

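View pics/scene0.png

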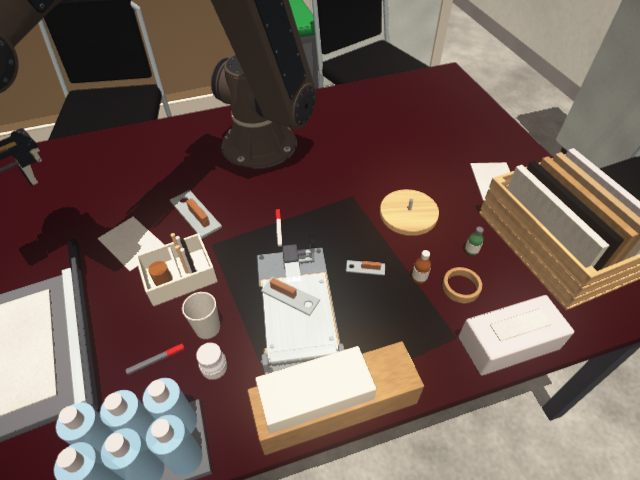

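```bash
cat > h.py <<'E'
import numpy as np, cv2
from plant import r
from scipy.spatial.transform import Rotation as Ro
def cam(n):
    c=r.camera_info(n); return c["K"],np.array(c["eye"]),Ro.from_euler("xyz",c["attitude"],degrees=True).as_matrix()
def ray(n,uv,c=None):
    K,e,R=c or cam(n); d=np.array([(uv[0]-K[0,2])/K[0,0],(uv[1]-K[1,2])/K[1,1],1.])
    if n=="wrist":
        t=np.hypot(*d[:2]); d=np.r_[d[:2]/max(t,1e-9)*np.sin(t),np.cos(t)]
    d=R@d; return e,d/np.linalg.norm(d)
def atz(n,uv,z,c=None):
    e,d=ray(n,uv,c); return e+d*(z-e[2])/d[2]
def tri(*obs):
    A=0;b=0
    for n,uv in obs:
        e,d=ray(n,uv); P=np.eye(3)-np.outer(d,d); A=A+P; b=b+P@e
    return np.linalg.solve(A,b)
def proj(n,p,c=None):
    K,e,R=c or cam(n); d=R.T@(np.array(p)-e)
    if n=="wrist":
        t=np.arctan2(np.hypot(*d[:2]),d[2]); q=d[:2]/np.hypot(*d[:2])*t
    else: q=d[:2]/d[2]
    return q*K[0,0]+K[:2,2]
E
python3 - <<'E'
import cv2,numpy as np
def mk(src,a,b,sa,sb,out):
    im=cv2.imread(src); f=lambda q,s:cv2.resize(im[q[1]:q[3],q[0]:q[2]],None,fx=s,fy=s,interpolation=cv2.INTER_CUBIC)
    A,B=f(a,sa),f(b,sb); h=max(A.shape[0],B.shape[0]); o=np.zeros((h,A.shape[1]+B.shape[1],3),np.uint8)
    o[:A.shape[0],:A.shape[1]]=A;o[:B.shape[0],A.shape[1]:]=B; print(o.shape); cv2.imwrite(out,o)
mk("pics/top0.png",(295,120,405,290),(140,235,225,315),3.5,4,"pics/tc.png")
mk("pics/scene0.png",(245,230,355,380),(370,180,450,240),4,4,"pics/sc.png")
from h import *
for uv in [(158,20),(0,0)]:pass
print("stand disc top view c",atz("top",(179.5,275),.02),"tip",tri(("top",(177,276)),("scene",(411,201))))
print("dist",atz("scene",(409,211),.02))
E
```

```text
(595, 725, 3)
(600, 760, 3)
stand disc top view c [0.44314567 0.31922963 0.02      ] tip [0.4383134  0.31833503 0.04821783]
dist [0.44692301 0.31608593 0.02      ]
```

View pics/tc.png

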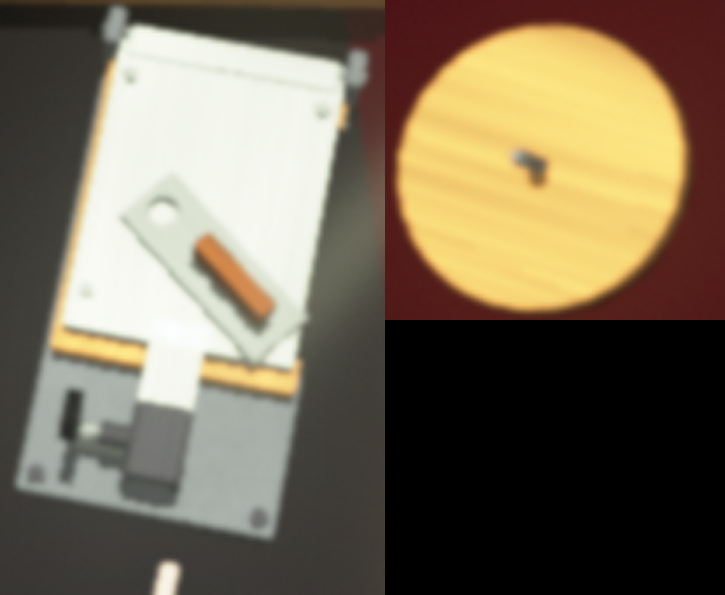

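View pics/sc.png

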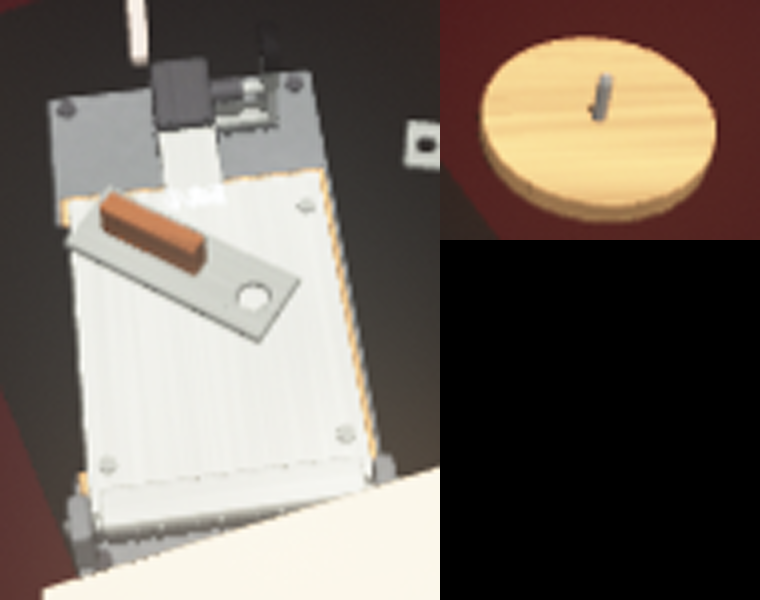

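```bash
cat >> h.py <<'E'
T=lambda x,y:("top",((x+.5)/3.5-.5+295,(y+.5)/3.5-.5+120))
S=lambda x,y:("scene",((x+.5)/4-.5+245,(y+.5)/4-.5+230))
TS=lambda x,y:("top",((x-385+.5)/4-.5+140,(y+.5)/4-.5+235))
SS=lambda x,y:("scene",((x-440+.5)/4-.5+370,(y+.5)/4-.5+180))
E
python3 - <<'E'
from h import *
np.set_printoptions(precision=4,suppress=True)
pr=lambda n,a,b,z:print(n,"tri",tri(a,b),"top",atz(*a,z)[:2],"sc",atz(*b,z)[:2])
pr("hole",T(163,211),S(253,296),.048)
pr("c1",T(172,173),S(258,340),.050)
pr("c2",T(122,217),S(298,280),.050)
pr("c3",T(255,360),S(108,190),.050)
pr("c4",T(305,318),S(68,240),.050)
pr("ribA",T(204,240),S(198,250),.076)
pr("ribB",T(267,305),S(108,205),.076)
pr("tip",TS(516,155),SS(606,76),.061)
pr("postbase",TS(541,163),SS(599,118),.02)
print("disc",atz(*TS(542,166),.02),atz(*SS(599,121),.02))
pr("knob",T(71,413),S(265,45),.085)
pr("coupl back +y",T(138,403),S(211,126),.056)
pr("coupl back -y",T(194,410),S(158,126),.056)
pr("coupl front+y",T(128,475),S(204,60),.056)
pr("coupl front-y",T(181,482),S(152,62),.056)
pr("lid front+y",T(65,328),S(320,175),.044)
pr("lid front-y",T(293,370),S(72,200),.044)
pr("lid hinge",T(130,26),S(362,485),.044)
pr("base+y",T(16,487),S(310,72),.0)
pr("base-y",T(273,538),S(48,100),.0)
E
```

```text
hole tri [ 0.6621 -0.0378  0.0502] top [ 0.6632 -0.0367] sc [ 0.6605 -0.0386]
c1 tri [ 0.6889 -0.0433  0.0479] top [ 0.6883 -0.042 ] sc [ 0.6899 -0.0448]
c2 tri [ 0.6585 -0.0108  0.048 ] top [ 0.6579 -0.0104] sc [ 0.6597 -0.0116]
c3 tri [ 0.5652 -0.097   0.05  ] top [ 0.5654 -0.0958] sc [ 0.5649 -0.0983]
c4 tri [ 0.593  -0.1281  0.0511] top [ 0.5934 -0.1272] sc [ 0.5919 -0.129 ]
ribA tri [ 0.6363 -0.0621  0.0712] top [ 0.6348 -0.0612] sc [ 0.6394 -0.0633]
ribB tri [ 0.5938 -0.1018  0.0754] top [ 0.5938 -0.1003] sc [ 0.5939 -0.1033]
tip tri [0.4411 0.32   0.0611] top [0.4414 0.3212] sc [0.4411 0.3187]
postbase tri [0.4419 0.32   0.0214] top [0.4423 0.3211] sc [0.4408 0.3201]
disc [0.4406 0.3204 0.02  ] [0.4434 0.3189 0.02  ]
knob tri [0.5199 0.016  0.0891] top [0.5212 0.0183] sc [0.5162 0.0148]
coupl back +y tri [ 0.5364 -0.0248  0.0467] top [ 0.5348 -0.0226] sc [ 0.543  -0.0284]
coupl back -y tri [ 0.5315 -0.0579  0.054 ] top [ 0.5311 -0.0574] sc [ 0.5329 -0.0586]
coupl front+y tri [ 0.4897 -0.0174  0.053 ] top [ 0.4892 -0.0173] sc [ 0.4922 -0.018 ]
coupl front-y tri [ 0.4853 -0.0495  0.0583] top [ 0.4856 -0.0499] sc [ 0.4835 -0.0489]
lid front+y tri [0.5866 0.0252 0.0394] top [0.5852 0.0243] sc [0.5899 0.0249]
lid front-y tri [ 0.561  -0.12    0.0443] top [ 0.561  -0.1204] sc [ 0.5608 -0.1197]
lid hinge tri [ 0.7897 -0.016   0.0483] top [ 0.7926 -0.0132] sc [ 0.7872 -0.0182]
base+y tri [0.4873 0.0533 0.0111] top [0.4892 0.0546] sc [0.4785 0.0554]
base-y tri [ 0.4577 -0.1126  0.0131] top [ 0.4597 -0.1129] sc [ 0.4467 -0.1129]
```

The top view shows the press with yaw of about -10° and the ball near (0.510, -0.036). The smoother's hole is at (0.662, -0.038) with yaw 42.5°, and the post is at (0.441, 0.320). The measured heights and sizes agree with the ones given.

Request:
carry_out --pt "0 0 0 0 0 -0.145" --pt "0 0 0 0 0 -0.145" --pt "-0.109 0.031 0 0 0 0" --pt "-0.109 0.031 0 0 0 0" --pt "-0.109 0.031 0 0 0 0" --hand 0.6 --squeeze 30

```text
time_s: 0.72
tcp_pos: [0.3762, -0.4647, 0.2341]
eef_rot: [180.0, -0.0, -137.5]
contact_force: [0.9, 0.2, 0.1]
gripper_width: 0.0527
gripper_force: 0.0
```

Request:
carry_out --pt "-0.109 0.031 0 0 0 0" --pt "-0.109 0.031 0 0 0 0" --pt "-0.109 0.031 0 0 0 0" --pt "-0.109 0.031 0 0 0 0" --pt "-0.109 0.031 0 0 0 0"

```text
time_s: 1.35
tcp_pos: [0.5247, -0.2231, 0.2345]
eef_rot: [180.0, -0.0, -137.5]
contact_force: [0.3, 0.4, -0.0]
gripper_width: 0.0528
gripper_force: 0.0
```

Request:
carry_out --pt "-0.109 0.031 0.04 0 0 0" --pt "-0.109 0.031 0.04 0 0 0" --pt "-0.1 0.02 0.02 0 0 0" --pt "0 0 0 0 0 0"

```text
time_s: 1.85
tcp_pos: [0.6145, -0.0843, 0.1825]
eef_rot: [179.9, -0.1, -137.3]
contact_force: [-1.2, -1.2, 0.2]
gripper_width: 0.0527
gripper_force: 0.0
```

```bash
cat >> h.py <<'E'
def to(p,yaw):
    s=r.get_state(); R=Ro.from_euler("xyz",s["eef_rot"],degrees=True); G=Ro.from_euler("xyz",[180,0,yaw],degrees=True)
    print("tcp",s["tcp_pos"].round(4),"rot",s["eef_rot"].round(2),"t",s["time_s"],"F",s["contact_force"].round(1),"w",s["gripper_width"].round(4),s["gripper_force"])
    print("shift units",(R.inv().apply(np.array(p)-s["tcp_pos"])/.5).round(4),"turn units",((R.inv()*G).as_rotvec(degrees=True)/60).round(4))
E
python3 - <<'E'
from h import *
to((.6131,-.082,.061),-137.5)
c=cam("wrist"); im=r.capture("wrist"); print(cam("wrist")[1]-c[1])
for n,p in dict(grip=(.6131,-.082,.076),eye=(.6618,-.0374,.05),ball=(.5095,-.0362,.056),knob=(.519,.0175,.101)).items(): print(n,proj("wrist",p,c).round(1))
cv2.imwrite("pics/w1.png",cv2.resize(im[:,:,::-1],None,fx=1.25,fy=1.25))
E
```

```text
Traceback (most recent call last):
  File "h.py", line 30, in to
    print("tcp",s["tcp_pos"].round(4),"rot",s["eef_rot"].round(2),"t",s["time_s"],"F",s["contact_force"].round(1),"w",s["gripper_width"].round(4),s["gripper_force"])
                                                                                                                      ^^^^^^^^^^^^^^^^^^^^^^^^
AttributeError: 'float' object has no attribute 'round'
```

```bash
sed -i 's/s\["gripper_width"\].round(4)/round(s["gripper_width"],4)/' h.py
python3 - <<'E'
from h import *
to((.6131,-.082,.061),-137.5)
c=cam("wrist"); im=r.capture("wrist"); print(cam("wrist")[1]-c[1])
for n,p in dict(grip=(.6131,-.082,.076),eye=(.6618,-.0374,.05),ball=(.5095,-.0362,.056),knob=(.519,.0175,.101)).items(): print(n,proj("wrist",p,c).round(1))
cv2.imwrite("pics/w1.png",cv2.resize(im[:,:,::-1],None,fx=1.25,fy=1.25))
E
```

```text
tcp [ 0.6145 -0.0843  0.1825] rot [ 1.7991e+02 -1.2000e-01 -1.3726e+02] t 1.85 F [-1.2 -1.2  0.2] w 0.0527 0.0
shift units [-0.0016  0.0049  0.2431] turn units [ 0.0016 -0.0019  0.0039]
[-0.00086602 -0.0012741   0.00064499]
grip [317.3 240.4]
eye [316.4 303.9]
ball [448.9 178.3]
knob [504.3 249. ]
```

View pics/w1.png

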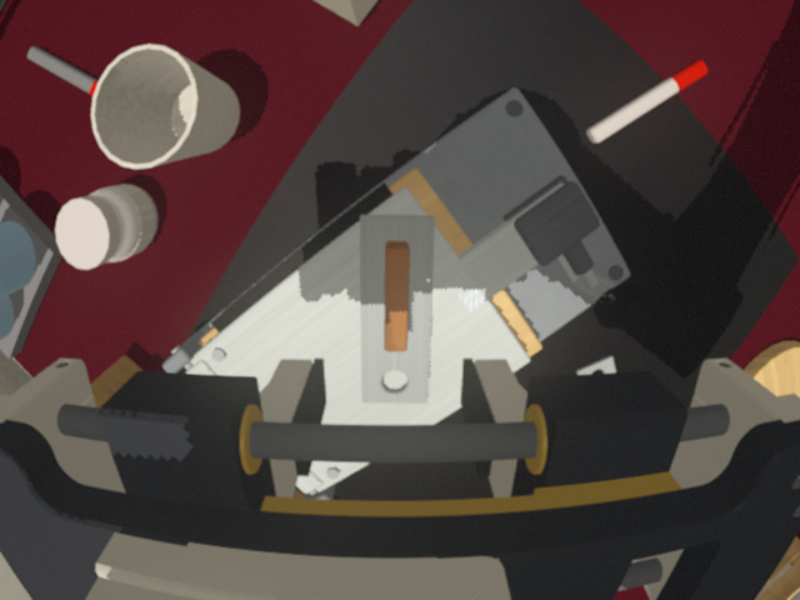

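The wrist view agrees with the measurements: the hole is at (395, 380) against a predicted (395, 380), and the rib is centred at x≈397. Descending.

Request:
carry_out --pt "-0.002 0.005 0.08 0 0 0" --pt "0 0 0.08 0 0 0" --pt "0 0 0.05 0 0 0" --pt "0 0 0.033 0 0 0" --pt "0 0 0 0 0 0"

```text
time_s: 2.52
tcp_pos: [0.6118, -0.0853, 0.0624]
eef_rot: [179.9, -0.1, -137.5]
contact_force: [-0.1, 0.2, 0.9]
gripper_width: 0.0526
gripper_force: 0.0
```

Request:
carry_out --pt "0 0 0 0 0 0" --pt "0 0 0 0 0 0" --pt "0 0 0 0 0 0" --pt "0 0 0 0 0 0" --hand 0

```text
time_s: 3.02
tcp_pos: [0.6128, -0.0846, 0.0635]
eef_rot: [-180.0, 0.0, -137.5]
contact_force: [0.0, -0.5, 0.7]
gripper_width: 0.0183
gripper_force: 0.0
```

```bash
python3 -c "
from h import *
to((.6131,-.082,.14),-137.5)"
```

```text
tcp [ 0.6128 -0.0846  0.0635] rot [-1.7998e+02  3.0000e-02 -1.3745e+02] t 3.025 F [ 0.  -0.5  0.7] w 0.0183 0.0
shift units [-0.004   0.0034 -0.153 ] turn units [-0.0004  0.0005  0.0008]
```

Request:
carry_out --pt "0 0 0 0 0 0" --pt "0 0 0 0 0 0" --pt "0 0 0 0 0 0"

```text
time_s: 3.4
tcp_pos: [0.6127, -0.0845, 0.0633]
eef_rot: [-180.0, 0.0, -137.4]
contact_force: [-1.5, 1.7, 4.3]
gripper_width: 0.0136
gripper_force: 30.0
```

Request:
carry_out --pt "0 0 -0.04 0 0 0" --pt "0 0 -0.06 0 0 0" --pt "0 0 -0.06 0 0 0" --pt "0 0 0 0 0 0" --pt "0 0 0 0 0 0"

```text
time_s: 4.03
tcp_pos: [0.612, -0.0846, 0.1421]
eef_rot: [179.9, -0.0, -137.5]
contact_force: [-0.3, -0.3, -3.0]
gripper_width: 0.0134
gripper_force: 30.0
```

```bash
python3 - <<'E'
from h import *
e=np.array((.4412,.3200)); f=np.radians(42.5)
to((*(e-.067*np.array([np.cos(f),np.sin(f)])),.13),-137.5)
c=cam("wrist"); im=r.capture("wrist"); s=r.get_state()
for dz in(0,):
  p=s["tcp_pos"]+np.r_[.067*np.cos(f),.067*np.sin(f),.047-.0635]; print("eye pred",p,proj("wrist",p,c))
cv2.imwrite("pics/w2.png",cv2.resize(im[140:400,200:440,::-1],None,fx=2.5,fy=2.3))
E
```

```text
tcp [ 0.612  -0.0846  0.1421] rot [ 1.7994e+02 -4.0000e-02 -1.3748e+02] t 4.025 F [-0.3 -0.3 -3. ] w 0.0134 29.999585151672363
shift units [-0.1612  0.8273  0.025 ] turn units [ 0.001  -0.0006  0.0003]
eye pred [ 0.66116845 -0.03941539  0.12525202] [313.82301902 393.71144346]
```

View pics/w2.png

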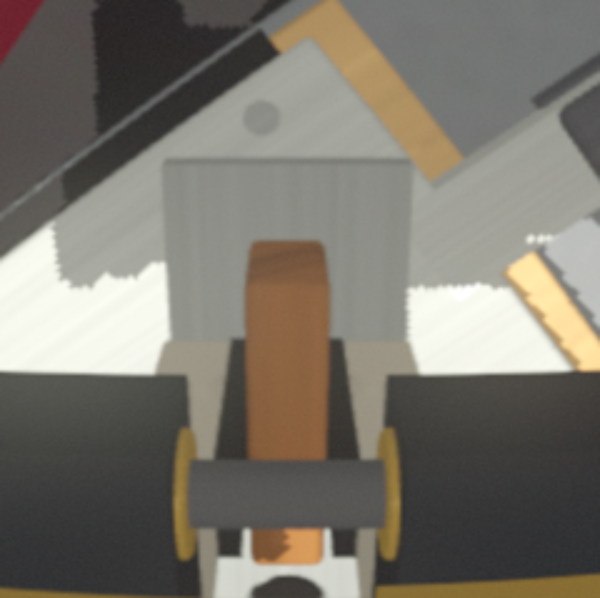

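Request:
carry_out --pt "-0.019 0.1 0 0 0 0" --pt "-0.02 0.105 0 0 0 0" --pt "-0.02 0.105 0 0 0 0" --pt "-0.02 0.105 0 0 0 0" --pt "-0.02 0.105 0 0 0 0"

```text
time_s: 4.7
tcp_pos: [0.4718, 0.1413, 0.142]
eef_rot: [180.0, -0.1, -137.5]
contact_force: [0.5, 0.5, -2.1]
gripper_width: 0.0135
gripper_force: 30.0
```

Request:
carry_out --pt "-0.02 0.105 0 0 0 0" --pt "-0.02 0.105 0 0 0 0" --pt "-0.02 0.097 0.025 0 0 0" --pt "0 0 0 0 0 0" --pt "0 0 0 0 0 0"

```text
time_s: 5.32
tcp_pos: [0.3912, 0.2733, 0.1298]
eef_rot: [-180.0, -0.1, -137.4]
contact_force: [-0.3, 0.1, -2.6]
gripper_width: 0.0138
gripper_force: 30.0
```

```bash
python3 - <<'E'
from h import *
e=np.array((.4412,.3200)); f=np.radians(42.5)
to((*(e-.068*np.array([np.cos(f),np.sin(f)])),.10),-137.5)
s=r.get_state(); p=s["tcp_pos"]+np.r_[.068*np.cos(f),.068*np.sin(f),-.0135]; print("eye",p)
a=r.capture("top"); b=r.capture("scene")
o=np.zeros((480,800,3),np.uint8)
for k,(n,im) in enumerate((("top",a),("scene",b))):
    u=proj(n,p).round().astype(int); print(n,proj(n,p),"tip",proj(n,(.4412,.32,.061)),"crop0",u-[40,48])
    o[:,k*400:k*400+400]=cv2.resize(im[u[1]-48:u[1]+48,u[0]-40:u[0]+40,::-1],(400,480),interpolation=cv2.INTER_CUBIC)
cv2.imwrite("pics/h1.png",o)
E
```

```text
tcp [0.3912 0.2733 0.1298] rot [-1.7997e+02 -1.1000e-01 -1.3740e+02] t 5.325 F [-0.3  0.1 -2.6] w 0.0138 29.99967098236084
shift units [-0.0009  0.0013  0.0596] turn units [-0.0005 -0.0018  0.0016]
eye [0.44134712 0.31925545 0.11630287]
top [164.09520149 269.88218742] tip [172.92444422 273.48918474] crop0 [124 222]
scene [414.46996251 183.26708069] tip [411.58260013 198.52678471] crop0 [374 135]
```

View pics/h1.png

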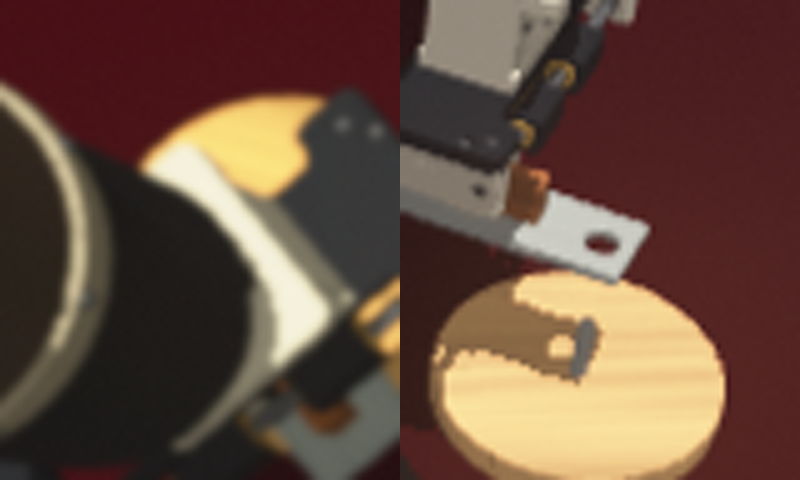

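The scene view puts the hole at (414, 183) and the tip at (411, 199), both within about 1 px of the prediction. Lowering.

Request:
carry_out --pt "0 0.001 0.04 0 0 0" --pt "0 0 0.03 0 0 0" --pt "0 0 0.02 0 0 0" --pt "0 0 0.014 0 0 0" --pt "0 0 0 0 0 0"

```text
time_s: 6.05
tcp_pos: [0.3914, 0.2737, 0.0783]
eef_rot: [-180.0, -0.0, -137.5]
contact_force: [-0.1, 1.3, -1.9]
gripper_width: 0.0135
gripper_force: 30.0
```

Request:
carry_out --pt "0 0 0.014 0 0 0" --pt "0 0 0.014 0 0 0" --pt "0 0 0.014 0 0 0" --pt "0 0 0.014 0 0 0" --pt "0 0 0 0 0 0"

```text
time_s: 6.68
tcp_pos: [0.391, 0.2738, 0.0499]
eef_rot: [-180.0, -0.1, -137.5]
contact_force: [-1.2, -0.1, -0.9]
gripper_width: 0.014
gripper_force: 30.0
```

```bash
python3 - <<'E'
from h import *
e=np.array((.4412,.3200)); f=np.radians(42.5)
to((*(e-.068*np.array([np.cos(f),np.sin(f)])),.0400),-137.5)
b=r.capture("scene"); cv2.imwrite("pics/h2.png",cv2.resize(b[150:240,355:460,::-1],None,fx=5,fy=5,interpolation=cv2.INTER_CUBIC))
E
```

```text
tcp [0.391  0.2738 0.0499] rot [-1.7998e+02 -8.0000e-02 -1.3746e+02] t 6.675 F [-1.2 -0.1 -0.9] w 0.014 29.999581575393677
shift units [-0.0005  0.0004  0.0198] turn units [-0.0003 -0.0013  0.0007]
```

View pics/h2.png

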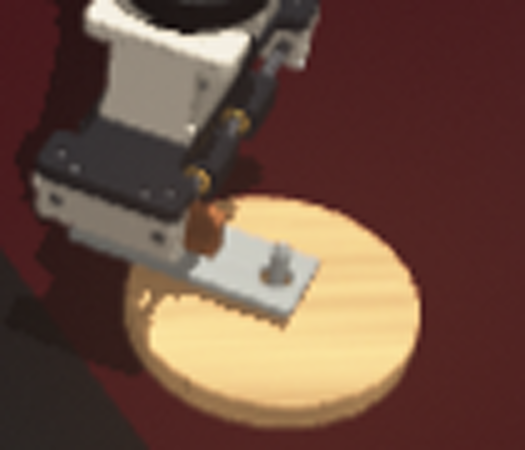

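The post is through the hole. Lowering the rest of the way, then releasing.

Request:
carry_out --pt "0 0 0.01 0 0 0" --pt "0 0 0.008 0 0 0" --pt "0 0 0 0 0 0" --pt "0 0 0 0 0 0"

```text
time_s: 7.22
tcp_pos: [0.3913, 0.2742, 0.0416]
eef_rot: [-180.0, 0.0, -137.5]
contact_force: [1.5, 0.4, -1.5]
gripper_width: 0.0138
gripper_force: 30.0
```

Request:
carry_out --pt "0 0 0 0 0 0" --pt "0 0 0 0 0 0" --pt "0 0 0 0 0 0" --pt "0 0 0 0 0 0" --pt "0 0 0 0 0 0" --hand 0.5

```text
time_s: 7.85
tcp_pos: [0.3913, 0.2741, 0.0416]
eef_rot: [180.0, 0.0, -137.5]
contact_force: [1.0, 0.3, -0.6]
gripper_width: 0.0438
gripper_force: 0.0
```

Request:
carry_out --pt "0 0 -0.04 0 0 0" --pt "0 0 -0.08 0 0 0" --pt "0 0 -0.1 0 0 0" --pt "0 0 -0.08 0 0 0" --pt "0 0 0 0 0 0"

```text
time_s: 8.48
tcp_pos: [0.3925, 0.2756, 0.1949]
eef_rot: [179.9, 0.4, -137.4]
contact_force: [-1.0, -0.8, -1.5]
gripper_width: 0.0437
gripper_force: 0.0
```

```bash
python3 - <<'E'
from h import *
to((.519,.0175,.17),-100)
to((.519,.0175,.17),-190)
b=r.capture("scene"); a=r.capture("top"); cv2.imwrite("pics/h3.png",np.hstack([cv2.resize(b[160:240,360:460,::-1],(400,320)),cv2.resize(a[230:320,125:235,::-1],(400,320))]))
print(r.get_state()["joints"].round(1))
E
```

```text
tcp [0.3925 0.2756 0.1949] rot [ 179.93    0.37 -137.43] t 8.475 F [-1.  -0.8 -1.5] w 0.0437 0.0
shift units [ 0.1632 -0.5514  0.0481] turn units [-0.001   0.0064 -0.6239]
tcp [0.3925 0.2756 0.1949] rot [ 179.93    0.37 -137.43] t 8.475 F [-1.  -0.8 -1.5] w 0.0437 0.0
shift units [ 0.1632 -0.5514  0.0481] turn units [0.0039 0.0053 0.8761]
[  58.7    3.7  -27.1   -0.   -59.1 -106.1]
```

View pics/h3.png

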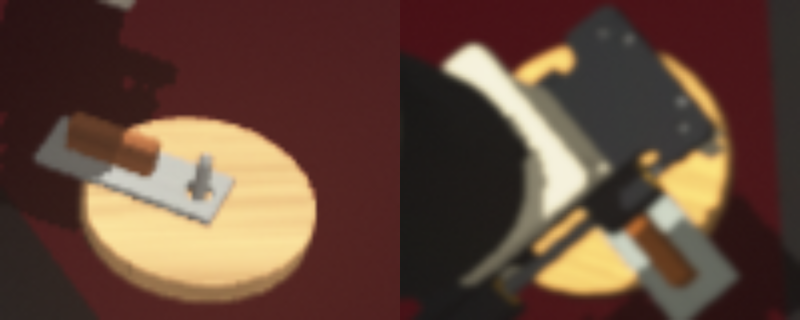

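The smoother lies flat with the post through its hole. Turning and moving to above the latch knob.

Request:
carry_out --pt "0 0 0 0 0 0.175" --pt "0 0 0 0 0 0.175" --pt "0 0 0 0 0 0.175" --pt "0 0 0 0 0 0.175" --pt "0 0 0 0 0 0.175"

```text
time_s: 9.2
tcp_pos: [0.3907, 0.2734, 0.1899]
eef_rot: [-179.8, -0.1, 169.7]
contact_force: [0.0, -0.3, -0.3]
gripper_width: 0.044
gripper_force: 0.0
```

Request:
carry_out --pt "-0.068 -0.093 0.01 0 0 0" --pt "-0.068 -0.093 0.01 0 0 0" --pt "-0.068 -0.093 0.01 0 0 0" --pt "-0.068 -0.093 0.01 0 0 0" --pt "-0.067 -0.092 0.01 0 0 0" --squeeze 50

```text
time_s: 9.82
tcp_pos: [0.5179, 0.0143, 0.1649]
eef_rot: [-179.9, -0.1, 170.0]
contact_force: [1.1, 0.8, 0.1]
gripper_width: 0.0438
gripper_force: 0.0
```

Request:
carry_out --pt "0 0 0 0 0 0" --pt "0 0 0 0 0 0"

```text
time_s: 10.07
tcp_pos: [0.5173, 0.0158, 0.1652]
eef_rot: [-179.9, -0.1, 170.0]
contact_force: [0.5, 0.2, -0.7]
gripper_width: 0.0435
gripper_force: 0.0
```

```bash
python3 - <<'E'
from h import *
to((.519,.0175,.076),170)
c=cam("wrist"); im=r.capture("wrist")
for n,p in dict(knobtop=(.519,.0175,.101),ball=(.5095,-.0362,.056),lidf=(.5866,.0252,.044)).items(): print(n,proj("wrist",p,c).round(1))
cv2.imwrite("pics/w3.png",cv2.resize(im[140:380,180:480,::-1],None,fx=2.5,fy=2.5))
E
```

```text
tcp [0.5173 0.0158 0.1652] rot [-1.7993e+02 -1.4000e-01  1.6996e+02] t 10.075 F [ 0.5  0.2 -0.7] w 0.0435 0.0
shift units [-0.0031  0.0042  0.1783] turn units [-0.0012 -0.0023 -0.0007]
knobtop [316.8 263.1]
ball [243.6 240.6]
lidf [339.4 310.4]
```

View pics/w3.png

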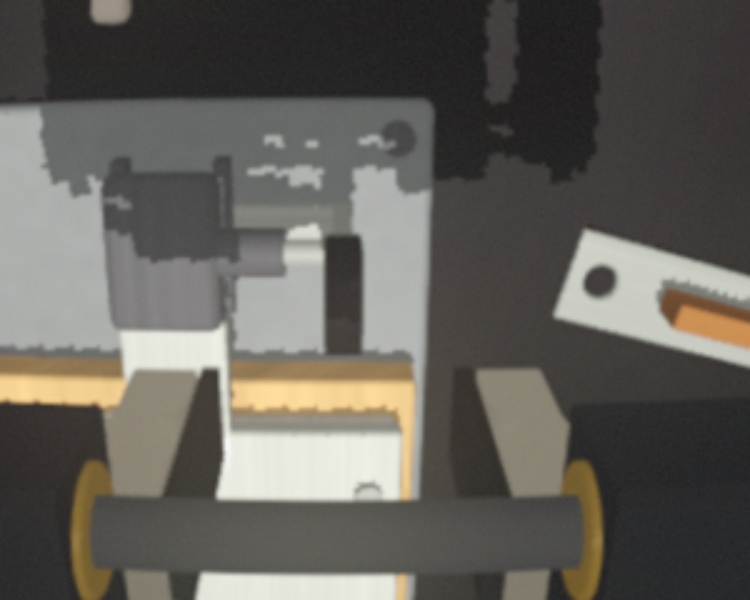

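The knob is at (317, 258), matching the prediction. Descending.

Request:
carry_out --pt "-0.002 0.003 0.06 0 0 0" --pt "0 0 0.06 0 0 0" --pt "0 0 0.04 0 0 0" --pt "0 0 0.018 0 0 0" --pt "0 0 0 0 0 0"

```text
time_s: 10.75
tcp_pos: [0.519, 0.0184, 0.0774]
eef_rot: [-180.0, -0.0, 170.1]
contact_force: [0.2, 0.2, 0.1]
gripper_width: 0.0441
gripper_force: 0.0
```

Request:
carry_out --pt "0 0 0 0 0 0" --pt "0 0 0 0 0 0" --pt "0 0 0 0 0 0" --pt "0 0 0 0 0 0" --pt "0 0 0 0 0 0" --hand 0

```text
time_s: 11.38
tcp_pos: [0.5194, 0.0171, 0.0778]
eef_rot: [-180.0, 0.0, 170.0]
contact_force: [-0.3, -3.2, 1.9]
gripper_width: 0.0099
gripper_force: 50.0
```

Request:
carry_out --pt "0 0 0 0 0 0" --pt "0 0 0 0 0 0"

```text
time_s: 11.62
tcp_pos: [0.5194, 0.0173, 0.0777]
eef_rot: [-180.0, 0.0, 170.0]
contact_force: [0.1, -3.8, 3.5]
gripper_width: 0.0099
gripper_force: 50.0
```

Request:
carry_out --pt "0 0.007 0 0 0 0" --pt "0 0.007 0 0 0 0" --pt "0 0.007 0 0 0 0" --pt "0 0.006 0 0 0 0" --pt "0 0 0 0 0 0"

```text
time_s: 12.25
tcp_pos: [0.5217, 0.0302, 0.0777]
eef_rot: [-179.9, -0.0, 170.1]
contact_force: [1.0, -8.3, 2.9]
gripper_width: 0.0097
gripper_force: 50.0
```

Request:
carry_out --pt "0 0 0 0 0 0" --pt "0 0 0 0 0 0"

```text
time_s: 12.5
tcp_pos: [0.5217, 0.03, 0.0777]
eef_rot: [-179.9, -0.0, 170.0]
contact_force: [1.3, -9.4, 3.7]
gripper_width: 0.0098
gripper_force: 50.0
```

The pull reads 9.4 N, which matches about 13 mm on the spring, so the latch is clear. Lifting along the arc.

Request:
carry_out --pt "-0.003 0 -0.016 0 0 0" --pt "-0.0035 0 -0.016 0 0 0" --pt "-0.0084 0 -0.032 0 0 0" --pt "-0.01 0 -0.031 0 0 0" --pt "0 0 0 0 0 0"

```text
time_s: 13.12
tcp_pos: [0.532, 0.0274, 0.1243]
eef_rot: [-179.9, -0.2, 170.0]
contact_force: [-0.0, -8.6, -5.3]
gripper_width: 0.0098
gripper_force: 50.0
```

Request:
carry_out --pt "-0.012 0 -0.0305 0 0 0" --pt "-0.014 0 -0.03 0 0 0" --pt "-0.0157 0 -0.029 0 0 0" --pt "0 0 0 0 0 0"

```text
time_s: 13.62
tcp_pos: [0.5513, 0.0236, 0.1684]
eef_rot: [-179.8, -0.4, 170.0]
contact_force: [-7.3, -7.2, -2.4]
gripper_width: 0.0098
gripper_force: 50.0
```

Request:
carry_out --pt "-0.0087 0 -0.014 0 0 0" --pt "-0.0087 0 -0.014 0 0 0" --pt "-0.006 0 -0.009 0 0 0" --pt "0 0 0 0 0 0" --pt "0 0 0 0 0 0"

```text
time_s: 14.25
tcp_pos: [0.5619, 0.0215, 0.186]
eef_rot: [-179.8, -0.5, 170.0]
contact_force: [-6.5, -6.8, -1.4]
gripper_width: 0.0095
gripper_force: 50.0
```

```bash
python3 - <<'E'
from h import *
to((.5217,.03,.0777),170)
b=r.capture("scene"); cv2.imwrite("pics/e.png",cv2.resize(b[130:370,200:460,::-1],None,fx=2.5,fy=2.5))
# predicted nose-area coupler front top corner px vs theta: (x=-20?) print for nose top (press x=-25,y=18,z=.056)
yx=np.array([np.cos(np.radians(-10)),np.sin(np.radians(-10)),0]); yy=np.array([-yx[1],yx[0],0])
for th in(0,.3,.36,.4,.44,.48):
    l=[]
    for y in(-.018,.018):
        X,Z=-.295,.017; q=np.array([.5095,-.0362,.039])+yx*(.27+X*np.cos(th)+Z*np.sin(th))+yy*y+np.array([0,0,-X*np.sin(th)+Z*np.cos(th)]); l.append(((proj("scene",q)-[200,130])*2.5).round(0))
    print(th,l)
E
```

```text
tcp [0.5619 0.0215 0.186 ] rot [-179.77   -0.49  169.96] t 14.25 F [-6.5 -6.8 -1.4] w 0.0095 49.99988794326782
shift units [0.0803 0.0036 0.2172] turn units [-0.0038 -0.0081 -0.0007]
0 [array([205., 287.]), array([242., 283.])]
0.3 [array([201., 242.]), array([239., 238.])]
0.36 [array([200., 235.]), array([239., 231.])]
0.4 [array([199., 231.]), array([239., 227.])]
0.44 [array([199., 228.]), array([239., 223.])]
0.48 [array([199., 225.]), array([239., 220.])]
```

View pics/e.png

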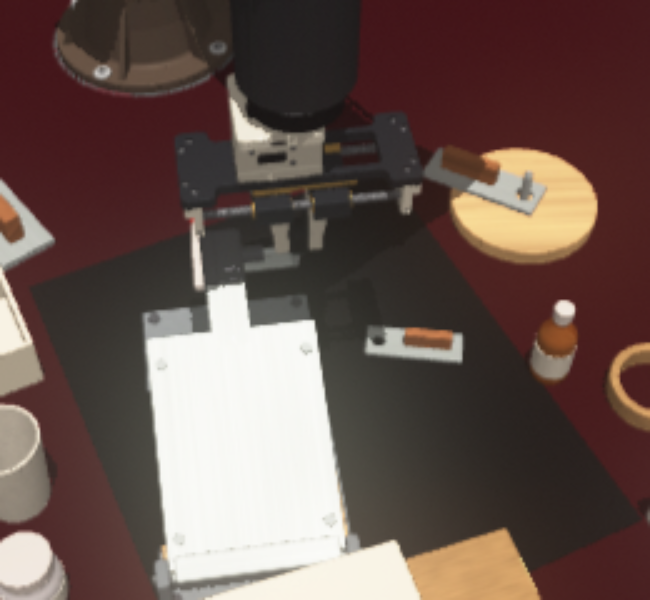

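The lid is raised, with the coupler edge at row ≈231, which means θ≈0.4 and the nose about 105 mm up. I'll raise it slightly more for margin, let it settle and hand in.

Request:
carry_out --pt "-0.006 0 -0.009 0 0 0" --pt "-0.006 0 -0.009 0 0 0" --pt "0 0 0 0 0 0" --pt "0 0 0 0 0 0" --pt "0 0 0 0 0 0"

```text
time_s: 14.92
tcp_pos: [0.568, 0.0205, 0.1949]
eef_rot: [-179.8, -0.5, 170.0]
contact_force: [-6.5, -7.0, -3.1]
gripper_width: 0.0094
gripper_force: 50.0
```

Request:
carry_out --pt "0 0 0 0 0 0" --pt "0 0 0 0 0 0" --pt "0 0 0 0 0 0" --pt "0 0 0 0 0 0" --pt "0 0 0 0 0 0"

```text
time_s: 15.55
tcp_pos: [0.568, 0.0205, 0.1949]
eef_rot: [-179.8, -0.5, 170.0]
contact_force: [-5.4, -6.2, -2.8]
gripper_width: 0.0096
gripper_force: 50.0
```

```bash
python3 -c "
from h import *
to((.5217,.03,.0777),170); print(r.close_job())"
```

```text
tcp [0.568  0.0205 0.1949] rot [-179.78   -0.47  169.96] t 15.55 F [-5.4 -6.2 -2.8] w 0.0096 49.99970018863678
shift units [0.0926 0.0034 0.2352] turn units [-0.0037 -0.0079 -0.0006]
the job is handed in; nothing more can be done
None
```

The smoother hangs flat on the post and the gripper is holding the lid still by its latch knob, nose an estimated 105 mm or more above the ball; the job was handed in at 15.6 s, and no verdict came back.

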